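# Shut and latch the tilt-out flour bin

### The job

Tip the flour bin fully home, then swing its red-knobbed latch arm round over the brass keeper on the bin's rim: it climbs the cam and drops into the low notch behind it, and there you let go. The keeper was screwed on by eye and its notch sits elsewhere on every bin, so feel for the drop and never push on the bin or latch with more than 25 N. Leave the jug, the scoop and the egg cup where they are.

Things in the scene. Friction and masses are not known exactly. Their poses are not given: they have to be found in the camera images.
- cabinet: White sheet-steel housing of the flour bin, fixed to the counter: 200 mm deep (x), 260 wide (y), 200 high. Origin: centre of its underside, on the counter; x points from its front to its back (away from the robot), y to the left, z up; turned by up to 12 degrees. All 'cabinet' coordinates below are in this frame. Its flat top carries the latch stud and the egg cup.
- bin (a joint): Tilt of the steel bin (rad) about its hinge, which runs along y at cabinet x = -110 mm, z = 12 mm. 0 = fully shut on its firm stop; it grows as the top tips out toward the robot (0.2 brings the rim out 38 mm). A stiff hinge: the bin stays where it is left; 1 to 4 N on the upper panel moves it. The pin only fits the notch with the bin fully shut; with the arm over the rim the bin cannot shut.
- rim (a point): Middle of the outer upper edge of the bin's steel front panel; moves with the bin. The panel is 20 mm thick, 256 wide, 188 high; shut, its outer face lies at cabinet x = -120 mm and its rim is level with the housing's top (z = 200 mm). A bar pull, 110 mm long, stands 35 mm out from it, at z = 100 mm. The brass keeper on the rim is up to 21 mm high and lies within 80 mm of this point.
- stud (a point): Foot of the latch stud on the housing's top: cabinet x = -20 mm, y = 0, z = 200 mm. The stud is upright, 72 mm tall with a dark cap of 26 mm diameter. The latch arm turns about it and slides up and down on it.
- latch (a joint): Angle of the latch arm about the stud (rad). 0 = arm along cabinet +y, parked; grows anticlockwise seen from above; at pi/2 it points to cabinet -x, over the bin's rim. Stays where it is left. With its pin in the notch it reads somewhere from 1.34 to 1.81, different each time (keeper up to 18 mm either side of the middle, not measured). The notch ends in a rigid stop.
- lift (a joint): Height of the arm on its stud (m), 0 = fully down, pressed down by its weight and spring (6 N, 8 N when raised). Coming from +y the arm's pin (8 mm thick, 90 mm from the stud) climbs the keeper's ramp (28 mm long), crosses the crest (9 mm, arm raised 7 to 8) and drops to 0 in the notch (10.5 mm long, 13 across). On the ramp the knob needs 3 to 8 N sideways, on the level under 2 N.
- grip (a point): Point on the axis of the red knob, 17 mm below its top. The knob is an upright round grip, 16 mm in diameter and 40 mm tall, 115 mm from the stud; with the arm down it reaches from 32 to 72 mm above the housing's top. It stands on the steel arm, 14 mm wide, 8 mm thick, its upper face 32 mm above the housing's top, ending 125 mm from the stud. The keeper is lower than the arm.
- jug: Glass jug, 104 mm in diameter, 185 mm tall, with a handle reaching 94 mm from its axis; origin at the centre of its foot. Bystander on the counter beside the cabinet.
- scoop: Yellow plastic flour scoop, 208 mm long (x), 58 mm wide, 40 mm high, lying on the counter beside the cabinet, handle to -x; origin on the counter near the middle of its length. Bystander.
- eggcup: White ceramic egg cup, 48 mm in diameter, 58 mm tall, standing on the back of the cabinet's top, on the -y side; origin at the centre of its foot. Bystander, fragile.

How it is judged:
By the outcome, as a careful person would: the job done as asked, in the order asked, and still so for the second after the job is handed in, with the robot touching nothing.
It also fails if it takes over 61 s, if anything falls off the work surface, if the arm or the gripper's body presses on something with over 40 N, if the wrist force passes 120 N, or if a joint passes its speed limit or range.

### The arm

A 6-joint arm with a two-finger parallel gripper is mounted at the origin on the work surface. World frame = base frame: x ahead of the robot, y to its left, z up, the work surface at z = 0. Lengths are in m, angles in rad, forces in N, time in s.
With the tool pointing down it reaches from about 0.325 to 0.875 m from the base axis. Payload 4.4 kg.
Tool frame: the origin (TCP) lies at the very end of the fingers, on their centre line; the grasp point (between the pads) lies 19 mm behind it; z points along the fingers, y is the line along which they close (so a half turn about z gives the same grasp; the last joint's range is limited). The gripper opens to 85 mm and grips with 20 to 120 N. Pads are 22 mm wide; open, the fingers measure 114 mm over their backs; the gripper's body (76 mm by 85 mm) begins 54 mm behind the grasp point. The pads swing forward as they close: fully open they stand 13 mm farther back than shut.
Start: joints at [0.985, 0.207, 1.542, -0, 1.393, -0.15], TCP at [0.243, 0.521, 0.231] pointing down, gripper open.
Joint ranges: [-2.73, 2.73], [-0.86, 2.22], [0.23, 2.46], [-1.11, 4.25], [0.08, 2.63], [-2.82, 2.82]. Speed limits (rad/s): [2.79, 2.79, 3.14, 3.14, 3.14, 3.14].

### API

Orientations are given as a unit quaternion [w, x, y, z].
In Python, from workcell import state, cams, order gives the robot as it stands. The module is installed in compiled form; this text tells all that it offers.
- The arm moves only by the tool step_arm, never from a script. Its argument "plan" is a list of rows, each a list of 3 entries, a list of its own where there are three numbers: the shift along the world's x, y, z in m, then the turn, a rotation vector about the world's x, y, z in rad, then the finger opening in m, from 0 to 0.0854. In form: [[[dx, dy, dz], [ax, ay, az], gripper], ...]. A call has 1 to 20 rows; each row shifts and turns the commanded pose from where the row before left it; what a row does not reach is not made up. A row lasts 1/12 s, in which the tool goes at most 41.7 mm and 7.16 degrees, less where a joint would pass 70% of its speed; a pose out of reach is approached as far as the arm can. A call with a gripper value outside its range is refused whole. The fingers move at their own pace and stop on an object; the grip force is fixed at half the most. Time passes only in rows, so rows that do not move let the fingers close. It gives the time, the measured TCP pose, the force, the opening and the grip force at its end, in the units of the state.
- state(): the state, without advancing time (a new reading comes with each control period).
- cams.capture(name): name is "side" or "top"; returns a dict with "pixels" (420x560x3 uint8, blue, green, red), "range_z" (420x560 float32, m along the optical axis (not along the pixel's ray), 0 where there is no reading), "K" (3x3 intrinsics, pixels), "rvec" (rotation vector, rad) and "tvec" (3), from world to camera coordinates, as OpenCV has them. Camera axes: x right, y down, z forward; pixel columns grow to the right and rows downward; lengths in m; the calibration is good to about 2 mm. A picture is of the moment at which its call begins.
- order.sign_off(): hands the job in; it is judged then, once.
The state is a dict: "clock": time; "joint_positions": joint angles; "joint_vel": joint speeds; "tau": joint torques, N m; "eef_pos": TCP position; "ee_rot": TCP orientation; "contact_force": force on the tool from outside, world axes, zero at the start; "torque": the same for the moment, N m; "grip_width": finger opening in m; "grip_force": force on a finger pad.
Only numpy, scipy, OpenCV 4.12 (cv2) and the standard library are available. Lean on these libraries where they do the work, as an engineer would, in place of code of your own. Each camera call takes 0.05 s, during which the arm holds its last target. There are 200 camera calls.

## Working session

There is one attempt and no reset: what is moved stays moved. The work goes in short steps, Python scripts to look and compute and a tool call to move; the robot and the scene stay as the last step left them, time stands still between calls to the robot, and variables do not carry over. Pictures are saved under pics/ and viewed, at most 10 in all, crops included, and the job is handed in when it is done.

Besides the shell and the picture viewer there is one more tool, called after ">>>" in YAML: its name, and indented under it one key for each argument. step_arm: Moves the arm, as the interface text tells. Its arguments: {"type":"object","properties":{"plan":{"type":"array","items":{"type":"array"}}},"required":["plan"]}

```bash
mkdir -p pics; cat > h.py <<'E'
import numpy as np, cv2
from workcell import state, cams, order
def cap(n):
    c=cams.capture(n); R=cv2.Rodrigues(np.array(c["rvec"],float))[0]; c["R"]=R; c["t"]=np.array(c["tvec"],float).ravel(); return c
def pt(c,u,v,z=None):
    K=np.array(c["K"]); d=np.linalg.inv(K)@[u,v,1]
    if z is None:
        s=float(c["range_z"][int(round(v)),int(round(u))]); return c["R"].T@(d*s-c["t"])
    o=-c["R"].T@c["t"]; r=c["R"].T@d; return o+r*(z-o[2])/r[2]
def cloud(c):
    h,w=c["range_z"].shape; u,v=np.meshgrid(np.arange(w),np.arange(h)); K=np.array(c["K"])
    d=np.stack([u,v,np.ones_like(u)],-1)@np.linalg.inv(K).T*c["range_z"][...,None]
    return (d-c["t"])@c["R"]
E
python3 - <<'E'
from h import *
import pickle
for n in ("top","side"):
    c=cap(n); pickle.dump(c,open(n+".pkl","wb")); cv2.imwrite(f"pics/{n}0.png",c["pixels"]); print(n,-c["R"].T@c["t"],c["R"][2])
s=state();print({k:np.round(v,3) for k,v in s.items()})
E
```

```text
top [0.42490174 0.03623839 1.28055585] [ 0.180278   -0.02023006 -0.98340764]
side [ 0.03464936 -0.43546293  0.82988854] [ 0.60408175  0.46083254 -0.65016814]
{'clock': np.float64(0.1), 'joint_positions': array([ 0.984,  0.207,  1.543,  0.   ,  1.394, -0.151]), 'joint_vel': array([ 0.   , -0.   , -0.003,  0.001, -0.   ,  0.003]), 'tau': array([-0.0000e+00, -3.8410e+01, -2.9255e+01, -0.0000e+00,  5.0000e-03,
        0.0000e+00]), 'eef_pos': array([0.242, 0.521, 0.23 ]), 'ee_rot': array([-0.   ,  0.216,  0.976, -0.001]), 'contact_force': array([ 0.038, -0.938,  0.028]), 'torque': array([-0.046,  0.106, -0.01 ]), 'grip_force': np.float64(0.0), 'grip_width': np.float64(0.086)}
```

View pics/top0.png

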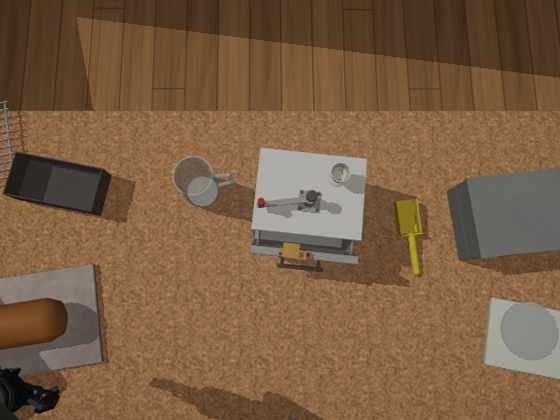

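View pics/side0.png

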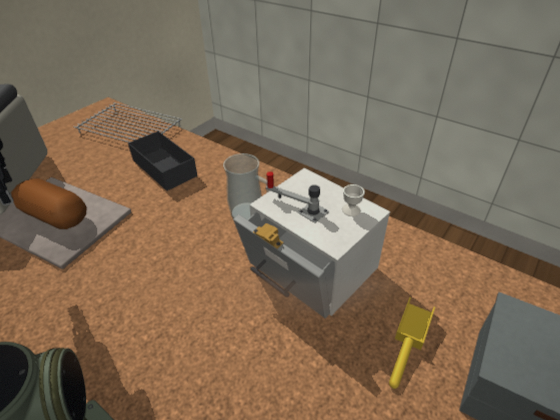

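The top view shows the cabinet top spanning about (258,150)–(361,238), the red knob at (261,202), the stud at (311,198), the brass keeper at (294,252) on the tipped-out bin, and the egg cup at (340,174). The jug is at (200,185) with its handle toward the cabinet, and the scoop is at (410,235).

```bash
python3 - <<'E'
from h import *
import pickle
c=pickle.load(open("top.pkl","rb")); P=cloud(c); px=c["pixels"].astype(int)
u,v=np.meshgrid(np.arange(560),np.arange(420))
box=(u>235)&(u<385)&(v>130)&(v<285)
m=box&(abs(P[...,2]-.2)<.006)&(v<242)
top=P[m][:,:2].astype(np.float32); r=cv2.minAreaRect(top); print("top",r, "z",np.median(P[m][:,2]))
print(cv2.boxPoints(r).round(4))
b,g,rr=px[...,0],px[...,1],px[...,2]
k=box&(rr>110)&(g<60)&(b<60); print("knob",P[k].mean(0),P[k].max(0),k.sum(), u[k].mean(),v[k].mean())
k2=box&(rr-b>50)&(g>70)&(v>235)&(v<265); K=P[k2&(P[...,2]>.15)]; print("brass",np.percentile(K,[2,50,98],axis=0).round(4),len(K))
for q in [(258,150),(367,158),(361,238),(253,231)]: print(q,pt(c,*q,z=.2).round(4))
for q in [(252,244),(357,256),(252,256),(356,262),(300,249),(320,256),(340,254),(265,247)]: print(q,pt(c,*q).round(4))
print("jug top",pt(c,196,178,z=.185), "handle",pt(c,231,181,z=.15))
im=cv2.resize(c["pixels"][140:285,235:385],None,fx=4,fy=4,interpolation=cv2.INTER_CUBIC); cv2.imwrite("pics/top_crop.png",im)
E
```

```text
top ((0.6593736410140991, -0.0712721198797226), (0.26040634512901306, 0.2011515498161316), 83.62053680419922) z 0.2008510119113906
[[ 0.545  -0.1895]
 [ 0.7449 -0.2118]
 [ 0.7738  0.0469]
 [ 0.5739  0.0693]]
knob [0.62451127 0.04435461 0.27042414] [0.63065065 0.05061743 0.2745505 ] 32 260.8125 201.40625
brass [[ 0.5024 -0.0653  0.1956]
 [ 0.5188 -0.0274  0.2082]
 [ 0.5377  0.0027  0.2197]] 357
(258, 150) [0.7658 0.0515 0.2   ]
(367, 158) [ 0.7453 -0.2137  0.2   ]
(361, 238) [ 0.5497 -0.191   0.2   ]
(253, 231) [0.5675 0.0635 0.2   ]
(252, 244) [0.538  0.066  0.1894]
(357, 256) [ 0.5077 -0.1804  0.1971]
(252, 256) [ 0.5245  0.0712 -0.0015]
(356, 262) [ 0.4939 -0.1782  0.1934]
(300, 249) [ 0.5257 -0.0475  0.1873]
(320, 256) [ 0.5083 -0.0936  0.1956]
(340, 254) [ 0.5126 -0.1405  0.1975]
(265, 247) [0.5299 0.0354 0.1976]
jug top [0.6998925 0.2024045 0.185    ] handle [0.70073642 0.11999826 0.15      ]
```

View pics/top_crop.png

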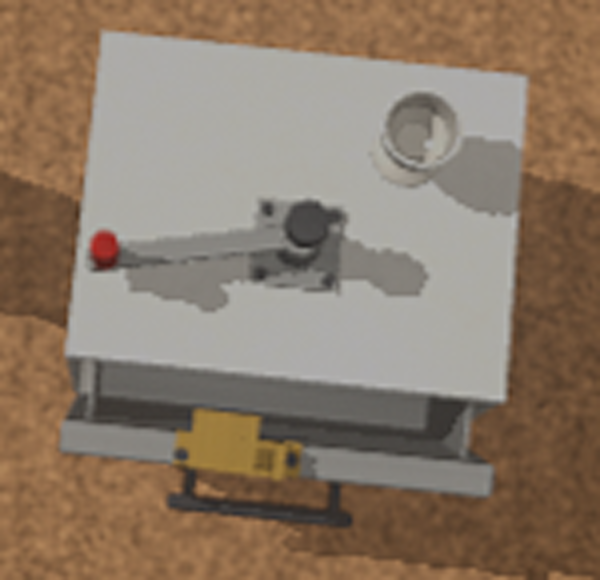

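>>> step_arm:
  plan:
    - [[0,0,0.03],[0,0,0],0]
    - [[0,0,0.03],[0,0,0],0]
    - [[0,0,0.02],[0,0,0],0]
    - [[0.0125,-0.0365,0],[0,0,0.02],0]
    - [[0.0125,-0.0365,0],[0,0,0.02],0]
    - [[0.0125,-0.0365,0],[0,0,0.02],0]
    - [[0.0125,-0.0365,0],[0,0,0.02],0]
    - [[0.0125,-0.0365,0],[0,0,0.02],0]
    - [[0.0125,-0.0365,0],[0,0,0.02],0]
    - [[0.0125,-0.0365,0],[0,0,0.02],0]
    - [[0.0125,-0.0365,0],[0,0,0.02],0]
    - [[0.0125,-0.0365,0],[0,0,0.02],0]
    - [[0.0125,-0.0365,0],[0,0,0.02],0]
    - [[0.0125,-0.0365,0],[0,0,0.02],0]
    - [[0.0125,-0.0365,0],[0,0,0.02],0]
    - [[0.0125,-0.0365,0],[0,0,0.02],0]
    - [[0.0125,-0.0365,0],[0,0,0.02],0]
    - [[0.0125,-0.0365,0],[0,0,0.02],0]
    - [[0.0125,-0.0365,0],[0,0,0.02],0]
    - [[0.0125,-0.0365,0],[0,0,0.005],0]

```text
clock: 1.77
eef_pos: [0.4551, -0.1011, 0.3109]
ee_rot: [-0.0, 0.055, 0.998, 0.0]
contact_force: [0.1, 0.3, 0.1]
grip_width: -0.0001
grip_force: 0.0
```

>>> step_arm:
  plan:
    - [[0,0,-0.036],[0,0,0],0]
    - [[0,0,-0.036],[0,0,0],0]
    - [[0,0,-0.036],[0,0,0],0]
    - [[0,0,-0.036],[0,0,0],0]
    - [[0.006,-0.0007,0],[0,0,0],0]
    - [[0.006,-0.0007,0],[0,0,0],0]
    - [[0.006,-0.0007,0],[0,0,0],0]
    - [[0.006,-0.0007,0],[0,0,0],0]
    - [[0.004,-0.0004,0],[0,0,0],0]
    - [[0.004,-0.0004,0],[0,0,0],0]
    - [[0.004,-0.0004,0],[0,0,0],0]

```text
clock: 2.68
eef_pos: [0.4917, -0.1035, 0.1687]
ee_rot: [0.0, 0.055, 0.998, -0.0]
contact_force: [-4.8, -0.2, 2.9]
grip_width: 0.0002
grip_force: 2.3
```

>>> step_arm:
  plan:
    - [[0.004,-0.0004,0],[0,0,0],0]
    - [[0.004,-0.0004,0],[0,0,0],0]
    - [[0.004,-0.0004,0],[0,0,0],0]
    - [[0.004,-0.0004,0],[0,0,0],0]
    - [[0.004,-0.0004,0],[0,0,0],0]
    - [[0.003,-0.0003,0],[0,0,0],0]
    - [[0.002,-0.0002,0],[0,0,0],0]

```text
clock: 3.27
eef_pos: [0.5168, -0.1058, 0.1673]
ee_rot: [0.0, 0.055, 0.998, -0.0]
contact_force: [-3.4, -0.2, 2.2]
grip_width: -0.0001
grip_force: 1.6
```

>>> step_arm:
  plan:
    - [[0.001,-0.0001,0],[0,0,0],0]
    - [[0.001,-0.0001,0],[0,0,0],0]
    - [[0.001,-0.0001,0],[0,0,0],0]
    - [[0.001,-0.0001,0],[0,0,0],0]

```text
clock: 3.6
eef_pos: [0.5203, -0.1062, 0.1673]
ee_rot: [0.0, 0.055, 0.998, -0.0]
contact_force: [-3.1, -0.3, 1.9]
grip_width: 0.0001
grip_force: 1.5
```

>>> step_arm:
  plan:
    - [[0.001,-0.0001,0],[0,0,0],0]
    - [[0.001,-0.0001,0],[0,0,0],0]

```text
clock: 3.77
eef_pos: [0.5215, -0.1063, 0.1673]
ee_rot: [-0.001, 0.055, 0.998, 0.0]
contact_force: [-7.2, 0.3, 5.4]
grip_width: -0.0002
grip_force: 3.9
```

>>> step_arm:
  plan:
    - [[0.0006,0,0],[0,0,0],0]
    - [[0.0,0,0],[0,0,0],0]

```text
clock: 3.93
eef_pos: [0.5215, -0.1063, 0.1672]
ee_rot: [-0.002, 0.055, 0.998, 0.0]
contact_force: [-7.0, 0.3, 5.8]
grip_width: -0.0004
grip_force: 3.7
```

```bash
python3 -c "
from h import *
print(state()['contact_force'],state()['eef_pos'])"
```

```text
[-7.03477881  0.28429192  5.80054443] [ 0.52147428 -0.10628292  0.16724721]
```

>>> step_arm:
  plan:
    - [[0.001,0,0],[0,0,0],0]
    - [[0.001,0,0],[0,0,0],0]

```text
clock: 4.1
eef_pos: [0.5214, -0.1063, 0.1672]
ee_rot: [-0.004, 0.055, 0.998, -0.0]
contact_force: [-16.0, 0.8, 11.4]
grip_width: 0.0003
grip_force: 8.1
```

>>> step_arm:
  plan:
    - [[-0.004,0,0],[0,0,0],0]
    - [[-0.02,0,0],[0,0,0],0]
    - [[-0.025,0,0],[0,0,0],0]
    - [[0,0,0.04],[0,0,0],0.04]
    - [[0,0,0.04],[0,0,0],0.04]
    - [[0,0,0.04],[0,0,0],0.04]
    - [[0,0,0.04],[0,0,0],0.04]
    - [[0,0,0],[0,0,0],0.04]

```text
clock: 4.77
eef_pos: [0.4808, -0.1081, 0.3375]
ee_rot: [0.01, 0.055, 0.998, -0.003]
contact_force: [1.0, -0.4, 1.5]
grip_width: 0.0398
grip_force: 0.0
```

```bash
python3 - <<'E'
from h import *
c=cap("side"); cv2.imwrite("pics/side1.png",cv2.resize(c["pixels"][130:330,200:440],None,fx=3,fy=3,interpolation=cv2.INTER_CUBIC))
P=cloud(c); px=c["pixels"].astype(int); b,g,r=px[...,0],px[...,1],px[...,2]
u,v=np.meshgrid(np.arange(560),np.arange(420)); k=(u>200)&(u<400)&(v>120)&(v<330)&(r>90)&(g<60)&(b<60)
print("knob",np.percentile(P[k],[5,50,95],axis=0).round(4),k.sum())
for n,c,ub,vb in (("side",c,(225,300),(190,260)),):
    k=(u>ub[0])&(u<ub[1])&(v>vb[0])&(v<vb[1])&(r-b>50)&(P[...,2]>.19)&(P[...,2]<.23)
    q=P[k]-[.6594,-.0713,0]; a=np.radians(-6.38); x=q[:,0]*np.cos(a)+q[:,1]*np.sin(a); y=-q[:,0]*np.sin(a)+q[:,1]*np.cos(a)
    print("brass cab",np.percentile(np.c_[x,y,q[:,2]],[2,50,98],axis=0).round(4),k.sum())
    for y0 in np.arange(-.03,.08,.005):
        m=(y>=y0)&(y<y0+.005)
        if m.any(): print(round(y0,3),m.sum(),np.percentile(q[m,2],[10,50,90]).round(4),x[m].min().round(3),x[m].max().round(3))
print(state()["eef_pos"],state()["grip_width"])
E
```

```text
knob [[ 0.491  -0.0574  0.3919]
 [ 0.4915 -0.057   0.3934]
 [ 0.4919 -0.0566  0.3949]] 2
brass cab [[-0.1231 -0.01    0.1992]
 [-0.1099  0.0196  0.2101]
 [-0.0862  0.0562  0.2209]] 308
-0.015 7 [0.2005 0.2016 0.2031] -0.121 -0.101
-0.01 6 [0.2005 0.2013 0.2024] -0.118 -0.102
-0.005 52 [0.2028 0.213  0.2194] -0.123 -0.1
0.0 16 [0.208  0.2196 0.221 ] -0.124 -0.104
0.005 9 [0.2077 0.2115 0.2132] -0.124 -0.104
0.01 34 [0.2074 0.2114 0.2144] -0.123 -0.086
0.015 31 [0.2087 0.2132 0.2147] -0.124 -0.091
0.02 25 [0.2113 0.2131 0.2154] -0.124 -0.088
0.025 23 [0.2011 0.2117 0.213 ] -0.122 -0.076
0.03 22 [0.2088 0.2101 0.2114] -0.123 -0.088
0.035 25 [0.2033 0.2087 0.2101] -0.123 -0.077
0.04 18 [0.2062 0.2078 0.2084] -0.122 -0.09
0.045 20 [0.2051 0.206  0.2071] -0.123 -0.079
0.05 11 [0.2003 0.2043 0.2053] -0.122 -0.083
0.055 7 [0.1988 0.2019 0.2023] -0.111 -0.093
0.06 2 [0.2006 0.2006 0.2006] -0.105 -0.101
[ 0.47951053 -0.10757016  0.3335663 ] 0.03971932207040306
```

View pics/side1.png

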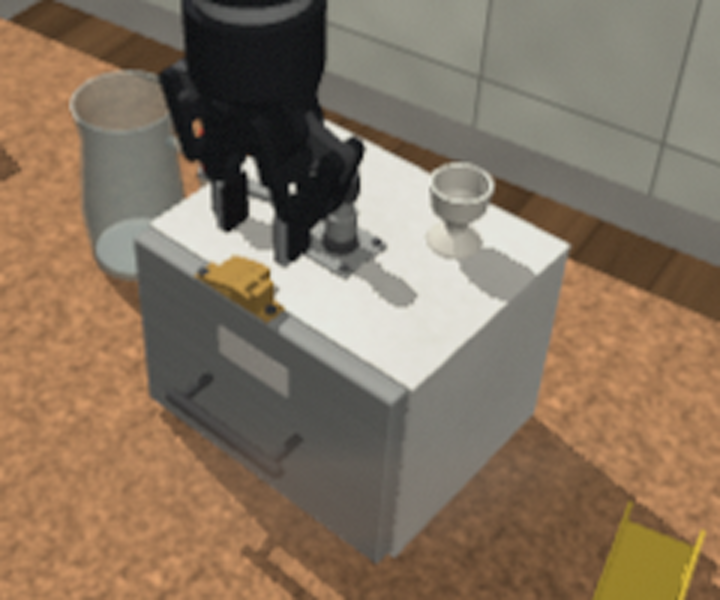

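The bin is flush with the housing. The keeper sits at crop (235,280), its notch near (255,290), around cabinet y ≈ 8 mm. Jug, egg cup and scoop are undisturbed.

>>> step_arm:
  plan:
    - [[0.0132,0.0139,0],[0,0,-0.12],0.045]
    - [[0.0132,0.0139,0],[0,0,-0.12],0.045]
    - [[0.0132,0.0139,0],[0,0,-0.12],0.045]
    - [[0.0132,0.0139,0],[0,0,-0.12],0.045]
    - [[0.0132,0.0139,0],[0,0,-0.12],0.045]
    - [[0.0132,0.0139,0],[0,0,-0.12],0.045]
    - [[0.0132,0.0139,0],[0,0,-0.12],0.045]
    - [[0.0132,0.0139,0],[0,0,-0.12],0.045]
    - [[0.0132,0.0139,0],[0,0,-0.12],0.045]
    - [[0.0132,0.0139,0],[0,0,-0.12],0.045]
    - [[0.0132,0.0139,0],[0,0,-0.12],0.045]
    - [[0,0,0],[0,0,-0.01],0.045]

```text
clock: 5.82
eef_pos: [0.6226, 0.0492, 0.3249]
ee_rot: [-0.001, 0.66, 0.751, 0.001]
contact_force: [-0.8, -0.2, 0.5]
grip_width: 0.045
grip_force: 0.0
```

```bash
python3 - <<'E'
from h import *
from scipy.spatial.transform import Rotation as R
s=state(); q=s["ee_rot"]; print(s["eef_pos"],s["grip_width"],R.from_quat([*q[1:],q[0]]).as_matrix().round(3))
c=cap("side"); cv2.imwrite("pics/side2.png",cv2.resize(c["pixels"][110:270,200:400],None,fx=3.5,fy=3.5,interpolation=cv2.INTER_CUBIC))
E
```

```text
[0.62258001 0.04917935 0.3248769 ] 0.04495962567488487 [[-0.129  0.992 -0.001]
 [ 0.992  0.129  0.002]
 [ 0.002 -0.    -1.   ]]
```

View pics/side2.png

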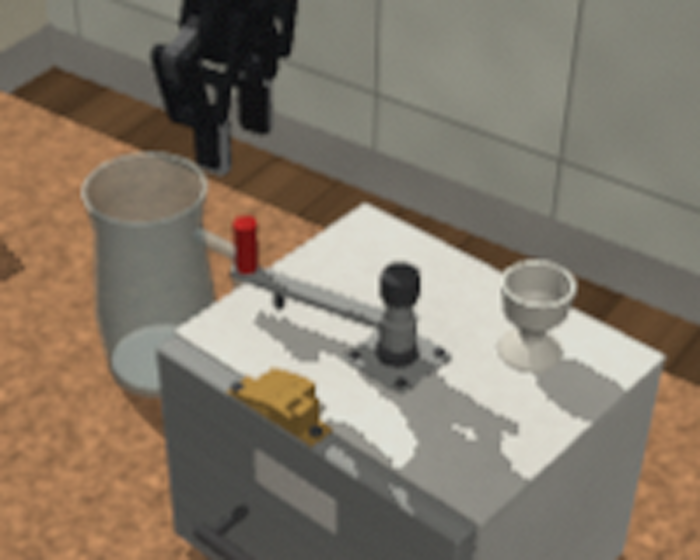

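The side view shows the knob at crop (246,245) free below the open fingers, with the arm clear of the jug handle.

>>> step_arm:
  plan:
    - [[0.002,-0.004,-0.03],[0,0,0],0.045]
    - [[0,0,-0.03],[0,0,0],0.045]
    - [[0,0,-0.012],[0,0,0],0.045]
    - [[0,0,-0.01],[0,0,0],0.045]
    - [[0,0,0],[0,0,0],0.028]
    - [[0,0,0],[0,0,0],0.028]
    - [[0,0,0],[0,0,0],0.028]

```text
clock: 6.45
eef_pos: [0.6241, 0.0423, 0.2473]
ee_rot: [0.001, 0.66, 0.752, 0.001]
contact_force: [-0.0, 0.2, 0.7]
grip_width: 0.0279
grip_force: 0.0
```

```bash
python3 - <<'E'
from h import *
import pickle
c=pickle.load(open("side.pkl","rb")); P=cloud(c); px=c["pixels"].astype(int); b,g,r=px[...,0],px[...,1],px[...,2]
u,v=np.meshgrid(np.arange(560),np.arange(420)); k=(u>255)&(u<285)&(v>160)&(v<195)&(r>90)&(g<60)&(b<60)
print("knob",np.percentile(P[k],[5,50,95],axis=0).round(4),k.sum(),u[k].min(),u[k].max(),v[k].min(),v[k].max())
print(pt(c,270,172.5,z=.272),pt(c,270,186,z=.235))
c=cap("top"); s=state(); print(s["eef_pos"],s["contact_force"])
cv2.imwrite("pics/top3.png",cv2.resize(c["pixels"][160:280,220:380],None,fx=4,fy=4,interpolation=cv2.INTER_CUBIC))
E
```

```text
knob [[0.6151 0.0374 0.1747]
 [0.6188 0.0413 0.2565]
 [0.6921 0.0998 0.2715]] 96 267 273 172 187
[0.6256045 0.045002  0.272    ] [0.62219688 0.0438893  0.235     ]
[0.62426201 0.04235732 0.24760497] [ 0.19631301 -0.34625556  0.69145448]
```

View pics/top3.png

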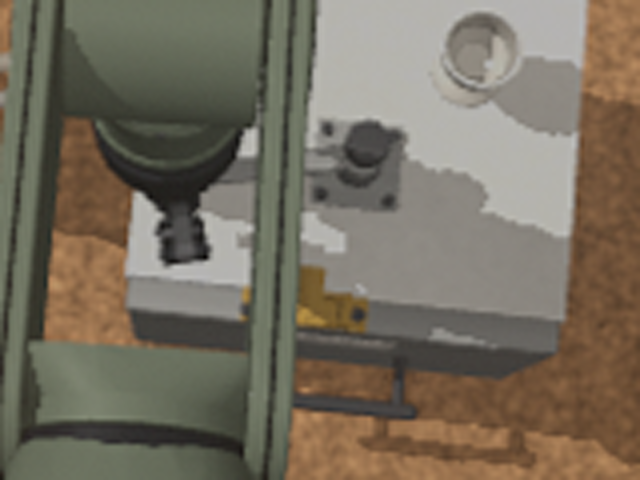

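The top view shows the wrist over the knob, with the fingers at crop (183,235); the arm's free end lies under the wrist, and the bin is shut.

```bash
python3 - <<'E'
import numpy as np
S=np.array([.6395,-.0691]); f=lambda a:S+.115*np.array([np.cos(np.radians(a)),np.sin(np.radians(a))])
A=list(np.arange(97.8,128,3))+[130,132,134,136,138,140]+list(range(141,181,1))
p=[f(a) for a in A]; p[0]=np.array([.6243,.0424])
for a,d in zip(A[1:],np.diff(p,axis=0)): print(round(a,1),d.round(4))
E
```

```text
100.8 [-0.0063  0.0015]
103.8 [-0.0059 -0.0013]
106.8 [-0.0058 -0.0016]
109.8 [-0.0057 -0.0019]
112.8 [-0.0056 -0.0022]
115.8 [-0.0055 -0.0025]
118.8 [-0.0054 -0.0028]
121.8 [-0.0052 -0.003 ]
124.8 [-0.005  -0.0033]
127.8 [-0.0049 -0.0036]
130 [-0.0034 -0.0028]
132 [-0.003  -0.0026]
134 [-0.0029 -0.0027]
136 [-0.0028 -0.0028]
138 [-0.0027 -0.0029]
140 [-0.0026 -0.003 ]
141 [-0.0013 -0.0015]
142 [-0.0012 -0.0016]
143 [-0.0012 -0.0016]
144 [-0.0012 -0.0016]
145 [-0.0012 -0.0016]
146 [-0.0011 -0.0017]
147 [-0.0011 -0.0017]
148 [-0.0011 -0.0017]
149 [-0.001  -0.0017]
150 [-0.001  -0.0017]
151 [-0.001  -0.0017]
152 [-0.001  -0.0018]
153 [-0.0009 -0.0018]
154 [-0.0009 -0.0018]
155 [-0.0009 -0.0018]
156 [-0.0008 -0.0018]
157 [-0.0008 -0.0018]
158 [-0.0008 -0.0019]
159 [-0.0007 -0.0019]
160 [-0.0007 -0.0019]
161 [-0.0007 -0.0019]
162 [-0.0006 -0.0019]
163 [-0.0006 -0.0019]
164 [-0.0006 -0.0019]
165 [-0.0005 -0.0019]
166 [-0.0005 -0.0019]
167 [-0.0005 -0.002 ]
168 [-0.0004 -0.002 ]
169 [-0.0004 -0.002 ]
170 [-0.0004 -0.002 ]
171 [-0.0003 -0.002 ]
172 [-0.0003 -0.002 ]
173 [-0.0003 -0.002 ]
174 [-0.0002 -0.002 ]
175 [-0.0002 -0.002 ]
176 [-0.0002 -0.002 ]
177 [-0.0001 -0.002 ]
178 [-0.0001 -0.002 ]
179 [-0.0001 -0.002 ]
180 [-0.    -0.002]
```

>>> step_arm:
  plan:
    - [[-0.006,0.001,-0.003],[0,0,0.05],0.028]
    - [[-0.006,-0.0013,0],[0,0,0.05],0.028]
    - [[-0.0058,-0.0016,0],[0,0,0.05],0.028]
    - [[-0.0057,-0.0019,0],[0,0,0.05],0.028]
    - [[-0.0056,-0.0022,0],[0,0,0.05],0.028]
    - [[-0.0055,-0.0025,0],[0,0,0.05],0.028]

```text
clock: 7.0
eef_pos: [0.5893, 0.0341, 0.2444]
ee_rot: [0.002, 0.539, 0.842, 0.001]
contact_force: [0.3, -0.5, -1.0]
grip_width: 0.0281
grip_force: 0.2
```

>>> step_arm:
  plan:
    - [[-0.0054,-0.0028,0],[0,0,0.052],0.028]
    - [[-0.0052,-0.003,0],[0,0,0.052],0.028]
    - [[-0.005,-0.0033,0],[0,0,0.052],0.028]
    - [[-0.0049,-0.0036,0],[0,0,0.052],0.028]

```text
clock: 7.33
eef_pos: [0.5688, 0.0213, 0.2444]
ee_rot: [0.002, 0.448, 0.894, 0.001]
contact_force: [0.5, -0.2, 0.3]
grip_width: 0.0282
grip_force: 0.2
```

```bash
cat > a.py <<'E'
from h import *
s=state(); d=s["eef_pos"][:2]-[.6395,-.0691]; th=np.arctan2(d[1],d[0]); t=np.array([-np.sin(th),np.cos(th)]); F=s["contact_force"]
q=s["ee_rot"]; print("ang",np.degrees(th).round(2),"r",np.hypot(*d).round(4),"latch",(th-np.radians(83.62)).round(3),"Ft",(F[:2]@t).round(2),"Fr",(F[:2]@d/np.hypot(*d)).round(2),"Fz",F[2].round(2),"z",s["eef_pos"][2].round(4),"yaw_y",np.degrees(2*np.arctan2(q[2],q[1])-np.pi/2).round(1),"gf",s["grip_force"].round(2),s["clock"])
E
python3 a.py
```

```text
Traceback (most recent call last):
  File "a.py", line 3, in <module>
    q=s["ee_rot"]; print("ang",np.degrees(th).round(2),"r",np.hypot(*d).round(4),"latch",(th-np.radians(83.62)).round(3),"Ft",(F[:2]@t).round(2),"Fr",(F[:2]@d/np.hypot(*d)).round(2),"Fz",F[2].round(2),"z",s["eef_pos"][2].round(4),"yaw_y",np.degrees(2*np.arctan2(q[2],q[1])-np.pi/2).round(1),"gf",s["grip_force"].round(2),s["clock"])
                                                                                                                                                                                                                                                                                                        ^^^^^^^^^^^^^^^^^^^^^
AttributeError: 'float' object has no attribute 'round'
```

```bash
sed -i 's/s\["grip_force"\].round(2)/s["grip_force"]/' a.py; python3 a.py; python3 - <<'E'
from h import *
c=cap("side"); cv2.imwrite("pics/side4.png",cv2.resize(c["pixels"][120:270,200:400],None,fx=3.5,fy=3.5,interpolation=cv2.INTER_CUBIC))
E
```

```text
ang 128.03 r 0.1148 latch 0.775 Ft -0.24 Fr -0.43 Fz 0.25 z 0.2444 yaw_y 36.7 gf 0.15293944627046585 7.3333
```

View pics/side4.png

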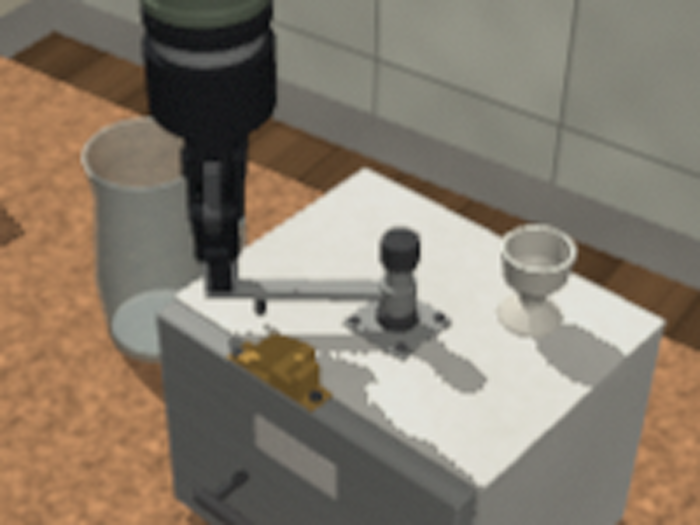

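The knob is between the fingers at crop (222,270) and the arm is following. Its pin, at (262,305), is approaching the keeper ramp at (245,345).

>>> step_arm:
  plan:
    - [[-0.0034,-0.0028,0],[0,0,0.035],0.028]
    - [[-0.003,-0.0026,0],[0,0,0.035],0.028]
    - [[-0.0029,-0.0027,0],[0,0,0.035],0.028]
    - [[-0.0028,-0.0028,0],[0,0,0.035],0.028]
    - [[-0.0027,-0.0029,0],[0,0,0.035],0.028]
    - [[-0.0026,-0.003,0],[0,0,0.035],0.028]

```text
clock: 7.88
eef_pos: [0.5515, 0.0045, 0.244]
ee_rot: [0.002, 0.353, 0.936, 0.0]
contact_force: [0.5, 0.1, 0.4]
grip_width: 0.028
grip_force: 0.1
```

```bash
python3 a.py
```

```text
ang 140.08 r 0.1147 latch 0.985 Ft -0.41 Fr -0.29 Fz 0.4 z 0.244 yaw_y 48.6 gf 0.13119579758495092 7.8833
```

>>> step_arm:
  plan:
    - [[-0.0013,-0.0015,0],[0,0,0.02],0.028]
    - [[-0.0012,-0.0016,0],[0,0,0.02],0.028]
    - [[-0.0012,-0.0016,0],[0,0,0.02],0.028]
    - [[-0.0012,-0.0016,0],[0,0,0.02],0.028]
    - [[-0.0012,-0.0016,0],[0,0,0.02],0.028]

```text
clock: 8.3
eef_pos: [0.5458, -0.0029, 0.2436]
ee_rot: [0.002, 0.305, 0.952, 0.001]
contact_force: [3.8, 5.0, 3.6]
grip_width: 0.0283
grip_force: 2.6
```

```bash
python3 a.py
```

```text
ang 144.76 r 0.1147 latch 1.067 Ft -6.25 Fr -0.22 Fz 3.58 z 0.2436 yaw_y 54.4 gf 2.629544287919998 8.3
```

>>> step_arm:
  plan:
    - [[-0.0011,-0.0017,0],[0,0,0.02],0.028]
    - [[-0.0011,-0.0017,0],[0,0,0.02],0.028]
    - [[-0.0011,-0.0017,0],[0,0,0.02],0.028]
    - [[-0.001,-0.0017,0],[0,0,0.02],0.028]
    - [[-0.001,-0.0017,0],[0,0,0.02],0.028]

```text
clock: 8.72
eef_pos: [0.5401, -0.0109, 0.2433]
ee_rot: [0.001, 0.257, 0.966, 0.001]
contact_force: [3.0, 4.9, 3.5]
grip_width: 0.0282
grip_force: 3.0
```

```bash
python3 a.py
```

```text
ang 149.66 r 0.1152 latch 1.153 Ft -5.73 Fr -0.16 Fz 3.48 z 0.2433 yaw_y 60.2 gf 2.9854678362607956 8.7167
```

>>> step_arm:
  plan:
    - [[-0.001,-0.0017,0],[0,0,0.018],0.028]
    - [[-0.001,-0.0018,0],[0,0,0.018],0.028]
    - [[-0.0009,-0.0018,0],[0,0,0.018],0.028]
    - [[-0.0009,-0.0018,0],[0,0,0.018],0.028]
    - [[-0.0009,-0.0018,0],[0,0,0.018],0.028]

```text
clock: 9.13
eef_pos: [0.5356, -0.0193, 0.2437]
ee_rot: [0.001, 0.214, 0.977, 0.002]
contact_force: [3.1, 6.6, 6.4]
grip_width: 0.0283
grip_force: 3.6
```

```bash
python3 a.py
```

```text
ang 154.37 r 0.1152 latch 1.235 Ft -7.29 Fr 0.04 Fz 6.35 z 0.2437 yaw_y 65.3 gf 3.6101800203323364 9.1333
```

>>> step_arm:
  plan:
    - [[-0.0008,-0.0018,0],[0,0,0.017],0.028]
    - [[-0.0008,-0.0018,0],[0,0,0.017],0.028]
    - [[-0.0008,-0.0019,0],[0,0,0.017],0.028]

```text
clock: 9.38
eef_pos: [0.5332, -0.0245, 0.2437]
ee_rot: [0.001, 0.189, 0.982, 0.002]
contact_force: [2.7, 8.4, 5.4]
grip_width: 0.0276
grip_force: 3.8
```

```bash
python3 a.py
```

```text
ang 157.26 r 0.1153 latch 1.285 Ft -8.83 Fr 0.74 Fz 5.44 z 0.2437 yaw_y 68.3 gf 3.80691334605217 9.3833
```

>>> step_arm:
  plan:
    - [[-0.0007,-0.0019,0],[0,0,0.017],0.028]
    - [[-0.0007,-0.0019,0],[0,0,0.017],0.028]
    - [[-0.0007,-0.0019,0],[0,0,0.017],0.028]

```text
clock: 9.63
eef_pos: [0.5309, -0.0303, 0.2437]
ee_rot: [0.001, 0.163, 0.987, 0.002]
contact_force: [-0.1, 1.5, 2.0]
grip_width: 0.0279
grip_force: 1.3
```

```bash
python3 a.py
```

```text
ang 160.34 r 0.1154 latch 1.339 Ft -1.41 Fr 0.6 Fz 2.04 z 0.2437 yaw_y 71.2 gf 1.2509042769670486 9.6333
```

>>> step_arm:
  plan:
    - [[-0.0006,-0.0019,0],[0,0,0.017],0.028]
    - [[-0.0006,-0.0019,0],[0,0,0.017],0.028]

```text
clock: 9.8
eef_pos: [0.5295, -0.0338, 0.2434]
ee_rot: [0.001, 0.147, 0.989, 0.002]
contact_force: [3.4, 7.6, 6.3]
grip_width: 0.0279
grip_force: 4.1
```

```bash
python3 a.py
```

```text
ang 162.19 r 0.1155 latch 1.371 Ft -8.32 Fr -0.89 Fz 6.31 z 0.2434 yaw_y 73.1 gf 4.127597808837891 9.8
```

>>> step_arm:
  plan:
    - [[-0.0003,-0.001,0],[0,0,0.008],0.028]
    - [[-0.0003,-0.001,0],[0,0,0.008],0.028]

```text
clock: 9.97
eef_pos: [0.5279, -0.0373, 0.2425]
ee_rot: [-0.0, 0.139, 0.99, 0.0]
contact_force: [0.9, 2.8, 2.5]
grip_width: 0.028
grip_force: 1.3
```

```bash
python3 a.py; python3 - <<'E'
from h import *
c=cap("side"); cv2.imwrite("pics/side5.png",cv2.resize(c["pixels"][150:260,210:350],None,fx=5,fy=5,interpolation=cv2.INTER_CUBIC))
E
```

```text
ang 164.09 r 0.116 latch 1.404 Ft -2.96 Fr -0.05 Fz 2.52 z 0.2425 yaw_y 74.0 gf 1.3470877334475517 9.9667
```

View pics/side5.png

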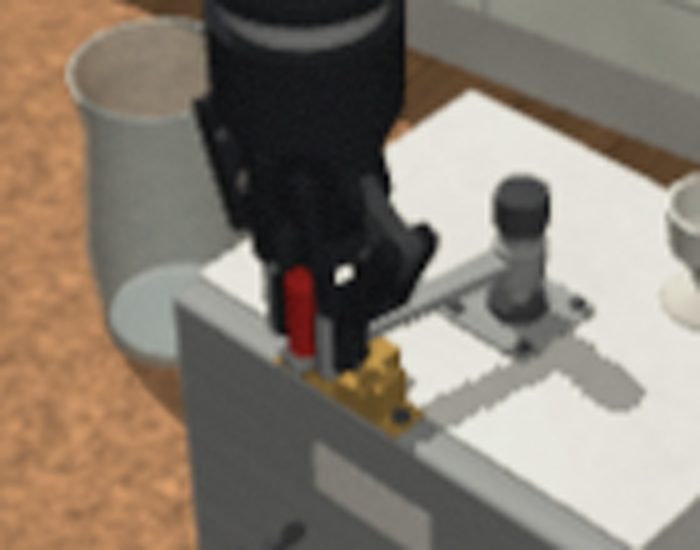

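The knob, at crop (300,310), rests against the trailing finger. The arm is over the keeper's upper ramp or crest and the notch, around (385,365), is still ahead.

>>> step_arm:
  plan:
    - [[-0.0004,-0.001,0],[0,0,0.01],0.028]
    - [[-0.0003,-0.001,0],[0,0,0.01],0.028]

```text
clock: 10.18
eef_pos: [0.5268, -0.0399, 0.2417]
ee_rot: [-0.001, 0.13, 0.992, -0.0]
contact_force: [0.8, 1.8, 1.1]
grip_width: 0.0281
grip_force: 1.0
```

```bash
python3 a.py
```

```text
ang 165.48 r 0.1165 latch 1.429 Ft -1.99 Fr -0.34 Fz 1.12 z 0.2417 yaw_y 75.1 gf 0.9775585681200027 10.1833
```

>>> step_arm:
  plan:
    - [[-0.0003,-0.001,0],[0,0,0.01],0.028]
    - [[-0.0003,-0.001,0],[0,0,0.01],0.028]

```text
clock: 10.35
eef_pos: [0.5263, -0.0419, 0.2417]
ee_rot: [-0.001, 0.12, 0.993, -0.0]
contact_force: [0.7, 1.9, 0.8]
grip_width: 0.0278
grip_force: 0.9
```

```bash
python3 a.py
```

```text
ang 166.5 r 0.1164 latch 1.447 Ft -1.99 Fr -0.24 Fz 0.79 z 0.2417 yaw_y 76.3 gf 0.8633041195571423 10.35
```

>>> step_arm:
  plan:
    - [[-0.0003,-0.001,0],[0,0,0.01],0.028]
    - [[-0.0003,-0.001,0],[0,0,0.01],0.028]

```text
clock: 10.52
eef_pos: [0.5257, -0.0443, 0.2418]
ee_rot: [-0.001, 0.11, 0.994, -0.0]
contact_force: [0.2, 0.4, 0.3]
grip_width: 0.0279
grip_force: 0.0
```

```bash
python3 a.py
```

```text
ang 167.69 r 0.1165 latch 1.467 Ft -0.44 Fr -0.08 Fz 0.35 z 0.2418 yaw_y 77.4 gf 0.0 10.5167
```

>>> step_arm:
  plan:
    - [[-0.0002,-0.001,0],[0,0,0.01],0.028]

```text
clock: 10.6
eef_pos: [0.5256, -0.0453, 0.2419]
ee_rot: [-0.001, 0.105, 0.994, -0.0]
contact_force: [-0.1, -0.3, -0.7]
grip_width: 0.0281
grip_force: 0.0
```

```bash
python3 a.py
```

```text
ang 168.2 r 0.1163 latch 1.476 Ft 0.27 Fr 0.03 Fz -0.7 z 0.2419 yaw_y 78.0 gf 0.0 10.6
```

>>> step_arm:
  plan:
    - [[-0.0002,-0.001,0],[0,0,0.01],0.028]

```text
clock: 10.68
eef_pos: [0.5256, -0.0462, 0.2421]
ee_rot: [-0.0, 0.1, 0.995, -0.0]
contact_force: [0.2, -1.3, 0.7]
grip_width: 0.028
grip_force: 0.0
```

```bash
python3 a.py
```

```text
ang 168.65 r 0.1162 latch 1.484 Ft 1.2 Fr -0.45 Fz 0.67 z 0.2421 yaw_y 78.5 gf 0.0 10.6833
```

>>> step_arm:
  plan:
    - [[-0.0002,-0.001,0],[0,0,0.01],0.028]

```text
clock: 10.77
eef_pos: [0.5255, -0.0471, 0.2422]
ee_rot: [-0.0, 0.095, 0.995, -0.0]
contact_force: [-0.0, 0.3, 0.9]
grip_width: 0.0278
grip_force: 0.0
```

```bash
python3 a.py
```

```text
ang 169.09 r 0.1161 latch 1.492 Ft -0.3 Fr 0.11 Fz 0.92 z 0.2422 yaw_y 79.1 gf 0.0 10.7667
```

>>> step_arm:
  plan:
    - [[-0.0002,-0.001,0],[0,0,0.01],0.028]
    - [[-0.0002,-0.001,0],[0,0,0.01],0.028]

```text
clock: 10.93
eef_pos: [0.5252, -0.0489, 0.2423]
ee_rot: [-0.0, 0.085, 0.996, -0.0]
contact_force: [-0.4, -0.0, 1.0]
grip_width: 0.0285
grip_force: 0.0
```

```bash
python3 a.py
```

```text
ang 170.0 r 0.1161 latch 1.508 Ft 0.1 Fr 0.41 Fz 0.99 z 0.2423 yaw_y 80.3 gf 0.0 10.9333
```

>>> step_arm:
  plan:
    - [[-0.0002,-0.001,0],[0,0,0.01],0.028]

```text
clock: 11.02
eef_pos: [0.525, -0.0499, 0.2423]
ee_rot: [-0.0, 0.08, 0.997, -0.0]
contact_force: [0.5, 0.2, -0.7]
grip_width: 0.028
grip_force: 0.1
```

```bash
python3 a.py
```

```text
ang 170.48 r 0.1161 latch 1.516 Ft -0.24 Fr -0.47 Fz -0.72 z 0.2423 yaw_y 80.8 gf 0.06791291758418083 11.0167
```

>>> step_arm:
  plan:
    - [[-0.0002,-0.001,0],[0,0,0.01],0.028]

```text
clock: 11.1
eef_pos: [0.5248, -0.0508, 0.2423]
ee_rot: [0.0, 0.075, 0.997, 0.0]
contact_force: [-0.5, -0.1, -0.6]
grip_width: 0.0281
grip_force: 0.1
```

```bash
python3 a.py
```

```text
ang 170.95 r 0.1161 latch 1.524 Ft 0.18 Fr 0.44 Fz -0.57 z 0.2423 yaw_y 81.4 gf 0.08860825560986996 11.1
```

>>> step_arm:
  plan:
    - [[-0.0002,-0.001,0],[0,0,0.01],0.028]

```text
clock: 11.18
eef_pos: [0.5247, -0.0518, 0.2423]
ee_rot: [0.0, 0.07, 0.998, 0.0]
contact_force: [0.7, 1.0, 0.5]
grip_width: 0.0279
grip_force: 0.1
```

>>> step_arm:
  plan:
    - [[-0.0001,-0.001,0],[0,0,0.01],0.028]

```text
clock: 11.27
eef_pos: [0.5245, -0.0528, 0.2423]
ee_rot: [0.0, 0.065, 0.998, 0.0]
contact_force: [-1.0, 0.6, 0.6]
grip_width: 0.0279
grip_force: 0.1
```

>>> step_arm:
  plan:
    - [[-0.0001,-0.001,0],[0,0,0.01],0.028]

```text
clock: 11.35
eef_pos: [0.5245, -0.0534, 0.2423]
ee_rot: [0.0, 0.06, 0.998, 0.0]
contact_force: [0.5, 2.9, 0.4]
grip_width: 0.0281
grip_force: 1.5
```

```bash
python3 a.py;  python3 - <<'E'
from h import *
c=cap("side"); cv2.imwrite("pics/side6.png",cv2.resize(c["pixels"][150:260,210:350],None,fx=5,fy=5,interpolation=cv2.INTER_CUBIC))
P=cloud(c); px=c["pixels"].astype(int); b,g,r=px[...,0],px[...,1],px[...,2]
k=(r>90)&(g<60)&(b<60); k[:,:230]=0;k[:,330:]=0; k[:170]=0;k[240:]=0
v,u=np.nonzero(k); print(len(u),u.min(),u.max(),v.min(),v.max(),np.percentile(P[k],[5,50,95],axis=0).round(4))
E
```

```text
ang 172.24 r 0.116 latch 1.547 Ft -2.92 Fr -0.08 Fz 0.44 z 0.2423 yaw_y 83.1 gf 1.4714340493083 11.35
108 272 279 210 227 [[ 0.5146 -0.0556  0.2368]
 [ 0.5187 -0.0512  0.2595]
 [ 0.5263 -0.0437  0.2719]]
```

>>> step_arm:
  plan:
    - [[-0.0001,-0.001,0],[0,0,0],0.028]
    - [[0,0,0],[0,0,0],0.028]

```text
clock: 11.57
eef_pos: [0.5245, -0.0536, 0.2423]
ee_rot: [0.0, 0.06, 0.998, 0.001]
contact_force: [1.1, 5.2, 0.6]
grip_width: 0.0277
grip_force: 2.5
```

```bash
python3 a.py
```

```text
ang 172.34 r 0.1161 latch 1.549 Ft -5.27 Fr -0.4 Fz 0.56 z 0.2423 yaw_y 83.1 gf 2.510305792093277 11.5667
```

View pics/side6.png

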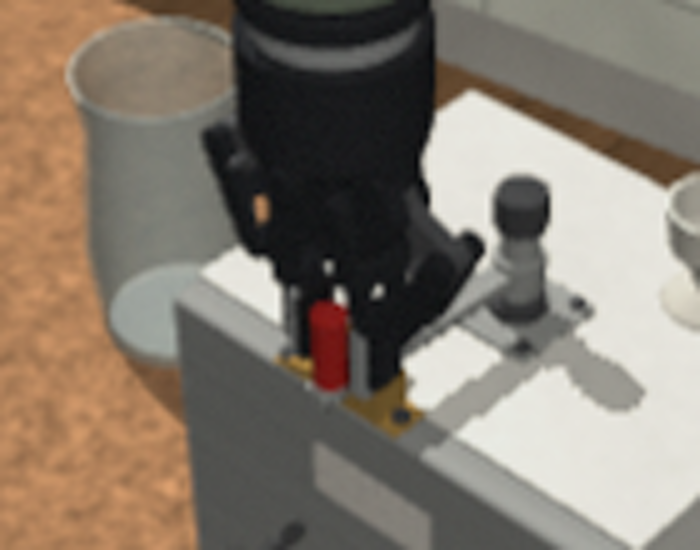

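The knob, at crop (330,345), has dropped: its top is at z ≈ 0.272, so lift is 0. The pin is against the rigid stop, giving 5 N with no motion. Letting go now.

>>> step_arm:
  plan:
    - [[0,0.003,0],[0,0,0],0.028]
    - [[0,0.004,0],[0,0,0],0.028]
    - [[0,0,0],[0,0,0],0.045]
    - [[0,0,0],[0,0,0],0.045]
    - [[0,0,0],[0,0,0],0.045]
    - [[0,0,0.01],[0,0,0],0.045]
    - [[0,0,0.02],[0,0,0],0.045]
    - [[0,0,0.03],[0,0,0],0.045]
    - [[0,0,0.04],[0,0,0],0.045]
    - [[-0.03,0,0.02],[0,0,0],0.045]
    - [[-0.04,0,0],[0,0,0],0.045]
    - [[-0.04,0,0],[0,0,0],0.045]
    - [[-0.04,0,0],[0,0,0],0.045]
    - [[0,0,0],[0,0,0],0.045]
    - [[0,0,0],[0,0,0],0.045]

```text
clock: 12.82
eef_pos: [0.3732, -0.0478, 0.3635]
ee_rot: [0.002, 0.061, 0.998, -0.001]
contact_force: [-0.6, -0.7, -0.8]
grip_width: 0.045
grip_force: 0.0
```

```bash
python3 a.py;  python3 - <<'E'
from h import *
c=cap("side"); a=cv2.resize(c["pixels"][150:330,210:440],None,fx=3,fy=3,interpolation=cv2.INTER_CUBIC); cv2.imwrite("pics/side7.png",a)
P=cloud(c); px=c["pixels"].astype(int); b,g,r=px[...,0],px[...,1],px[...,2]
k=(r>90)&(g<60)&(b<60); k[:,:230]=0;k[:,330:]=0; k[:170]=0;k[240:]=0
v,u=np.nonzero(k); print(len(u),u.min(),u.max(),v.min(),v.max(),np.percentile(P[k],[5,50,95],axis=0).round(4))
E
```

```text
ang 175.42 r 0.2671 latch 1.602 Ft 0.76 Fr 0.57 Fz -0.84 z 0.3635 yaw_y 83.0 gf 0.0 12.8167
101 272 278 211 227 [[ 0.515  -0.0554  0.2375]
 [ 0.5185 -0.0516  0.2584]
 [ 0.5255 -0.0444  0.2713]]
```

View pics/side7.png

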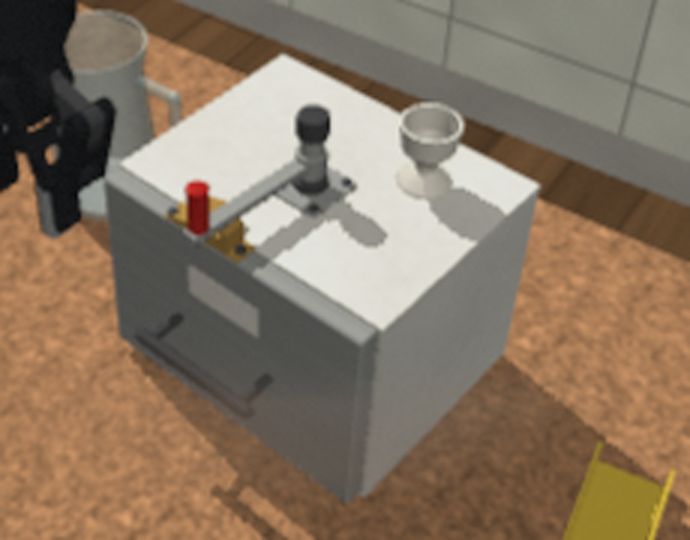

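The final view shows the arm lying in the keeper, with the knob at crop (197,208), level and down. The bin is flush and shut, the gripper is clear, and the egg cup, jug and scoop are where they were.

```bash
python3 -c "
from workcell import order
print(order.sign_off())"
```

```text
the job is handed in; nothing more can be done
None
```

The job is handed in: the bin is fully shut, the latch pin is in the keeper's notch and let go (highest push read about 20 N), and the jug, scoop and egg cup are where they were.

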